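Pack the weights and the sanding block into the kit box

TASK

Finish packing the little open wooden box on the bench, which already holds the small steel weight: put the larger steel weight in beside it, lying flat with its black dot up, and the cork sanding block standing on its end, all three side by side right down on the box's floor. The block lies flat to begin with: first stand it up on its end, well clear of the box, and let go of it, then take it again from above to put it in. Set things down rather than dropping them, and leave the eraser and the red marker where they are.

Things in the scene. Friction and masses are not known exactly. Their poses are not given: they have to be found in the camera images.
- kit_box: Shallow open box of pale wood, brass corner strips, fixed to the bench in front of the grey base plate. Outside 68 (x) x 102 (y) x 16 mm, inside 56 x 90 mm; floor 4 mm thick, walls 6 mm thick, 12 mm above the floor. Origin: centre of its underside, at bench level; y along its long side, z up. The contents stand in one row along y: 25 + 30 + 27 of the 90 mm, 8 mm to spare in all.
- weight_b: Small plain grey steel weight with a black dot on top, 25 (x) x 40 (y) x 25 (z) mm, 0.19 kg, loose, already in the box close to the wall at the box's -y end, its long side along the box's x. Origin at the centre of its underside, z up through the dot.
- weight_a: Larger plain grey steel weight with a black dot on top, 30 (x) x 50 (y) x 30 (z) mm, about 0.35 kg, loose, lying flat with the dot up on the pale grey base plate (a flat plate 7 mm thick, so its top is at z = 7 mm, that covers the bench beyond x = 0.52). Origin at the centre of its underside, z up through the dot.
- sanding_block: Brown cork sanding block, 32 (x) x 90 (y) x 27 (z) mm, about 0.05 kg, loose, lying flat at the start on the same 7 mm plate as the larger weight. Origin in the middle of its lower face (z = -1 to 26 mm), y along its length, z up at the start. Either end may go down.
- block_middle (a point): The middle of the sanding block's bulk: 12.5 mm above its origin as it lies, 45 mm above the surface it stands on when on end.
- eraser: Eraser in a blue sleeve, 20 x 46 x 12 mm, lying on the grey plate; not to be disturbed. Origin at the centre of its underside.
- marker_red: Marker pen with a white barrel and red cap, 18 x 139 x 18 mm, lying on the bench; not to be disturbed. Origin at the centre of its underside, y along it.
There are look-alikes about, which are no part of the job. What is shaped like the weight_a but pink is not meant.

How it is judged:
On the way:
1. the sanding block stands on its end on the bench or plate, clear of the box and let go (height (world z) of block_middle between 0.042 and 0.055 m and angle between the y axis of sanding_block and the z axis of kit_box, either way round below 0.1 rad and horizontal distance between block_middle and kit_box above 0.07 m and contact force between the fingers and sanding_block below 0.05 N and linear speed of sanding_block below 0.02 m/s and angular speed of sanding_block below 0.2 rad/s), for 0.2 s.
At the end, for the whole second after the job is handed in: The small weight, the larger weight (both flat with the dot up, within 0.1 rad) and the sanding block (standing on one of its ends, within 0.1 rad) are all at rest inside the box and down on its floor (within about 4 mm), and released (x of weight_a in the frame of kit_box between -0.017 and 0.017 m and y of weight_a in the frame of kit_box between -0.036 and 0.036 m and z of weight_a in the frame of kit_box between 0.001 and 0.008 m and angle between the z axis of each of weight_a, weight_b and the z axis of kit_box, either way round below 0.1 rad and linear speed of each of weight_a, weight_b, sanding_block below 0.02 m/s and angle between each of weight_a, weight_b's own z axis and vertical below 0.1 rad and x of weight_b in the frame of kit_box between -0.017 and 0.017 m and y of weight_b in the frame of kit_box between -0.036 and 0.036 m and z of weight_b in the frame of kit_box between 0.001 and 0.008 m and x of block_middle in the frame of kit_box between -0.017 and 0.017 m and y of block_middle in the frame of kit_box between -0.036 and 0.036 m and z of block_middle in the frame of kit_box between 0.045 and 0.053 m and angle between the y axis of sanding_block and the z axis of kit_box, either way round below 0.1 rad); the robot touches nothing.
It fails at once if the larger weight is dropped (falls free at more than 0.7 m/s) (contact force between the fingers and weight_a below 0.05 N and linear speed of weight_a above 0.7 m/s).
It fails at once if the sanding block is dropped (falls free at more than 0.7 m/s) (contact force between the fingers and sanding_block below 0.05 N and linear speed of sanding_block above 0.7 m/s).
It fails at once if the eraser is moved more than 30 mm (distance of eraser from where it was at the start of the episode above 0.03 m).
It fails at once if the red marker is moved more than 30 mm (distance of marker_red from where it was at the start of the episode above 0.03 m).
It also fails if it takes over 53 s, if anything falls off the work surface, if the arm or the gripper's body presses on something with over 40 N, if the wrist force passes 120 N, or if a joint passes its speed limit or range.

ROBOT

A 7-joint arm with a two-finger parallel gripper is mounted at the origin on a cart in front of the work surface, level with it; the furniture and walls round the work are solid. World frame = base frame: x ahead of the robot, y to its left, z up, the work surface at z = 0. Lengths are in m, angles in rad, forces in N, time in s.
With the tool pointing down it reaches from about 0.4 to 0.875 m from the base axis. Payload 19.3 kg.
Tool frame: the origin (TCP) lies at the very end of the fingers, on their centre line; the grasp point (between the pads) lies 19 mm behind it; z points along the fingers, y is the direction in which the jaws open and shut (so a half turn about z gives the same grasp; the last joint's range is limited). The gripper opens to 85 mm and grips with 20 to 120 N. Pads are 22 mm wide; open, the fingers measure 114 mm over their backs; the gripper's body (76 mm by 85 mm) begins 54 mm behind the grasp point. The pads swing forward as they close: fully open they stand 13 mm farther back than shut.
Start: joints at [-0.07, 0.521, -0.036, 1.599, 0.021, 1.021, -0.113], TCP at [0.625, -0, 0.231] pointing down, gripper open.
Joint ranges: [-2.91, 2.91], [-0.3, 2.13], [-1.5, 1.42], [0.17, 2.43], [-1.26, 4.41], [0.16, 1.93], [-2.52, 2.52]. Speed limits (rad/s): [1.89, 1.89, 2.39, 2.39, 3.01, 3.01, 3.01].

INTERFACE

Orientations are given as [roll, pitch, yaw] about the fixed x, y, z axes, in that order (R = Rz(yaw) Ry(pitch) Rx(roll)).
In Python, from workcell import bot gives the robot as it stands.
- The arm moves only by the tool carry_out, never from a script. Its argument "targets" is a list of rows, each a list of 7 numbers: the shift along the tool's x, y, z in mm, then the turn, a rotation vector about the tool's x, y, z in units of 6 degrees (1.0 is 6 degrees), then the closure in counts, from 0 (fully open) to 255 (shut). A call has 1 to 5 rows; each row shifts and turns the commanded pose from where the row before left it, along the tool's axes as they then stand; what a row does not reach is not made up. A row lasts 1/12 s, in which the tool goes at most 41.7 mm and 7.16 degrees, less where a joint would pass 70% of its speed; a pose out of reach is approached as far as the arm can. A call is refused whole if a number of a shift passes 41.7 or a number of a turn 1, either way. A call with a gripper value outside its range is refused whole. The fingers move at their own pace and stop on an object; "force" is the grip in N (left out, the last holds). Time passes only in rows, so rows that do not move let the fingers close. It gives the time, the measured TCP pose, the force and the opening at its end, in the units of the state.
- bot.observe(): the state, without advancing time (a new reading comes with each control period).
- bot.grab_frame(name): name is "scene" or "side" or "wrist"; returns a dict with "color" (400x640x3 uint8, red, green, blue), "z_map" (400x640 float32, m along the optical axis (not along the pixel's ray), 0 where there is no reading), "K" (3x3 intrinsics, pixels), "k1" (the pictures are not rectified: a ray, as slopes to the right and down, at radius r is drawn at 1 + k1 r^2 times it, then the intrinsics apply), "cam_to_world" (4x4, takes a point from camera to world coordinates); the wrist camera has in their place "T_tool_cam" (4x4, takes a point from camera to tool coordinates, whose origin is the TCP and whose axes are the flange's). Camera axes: x right, y down, z forward; pixel columns grow to the right and rows downward; lengths in m; the calibration is good to about 2 mm. A picture is of the moment at which its call begins: read the wrist's pose just before it.
- bot.job_done(): hands the job in, once; it reports no verdict.
The state is a dict: "clock": time; "qpos": joint angles; "qd": joint speeds; "joint_efforts": joint torques, N m; "position": TCP position; "tool_rot": TCP orientation; "force": force on the tool from outside, world axes, zero at the start; "moment": the same for the moment, N m; "grip_width": finger opening in m.
Only numpy, scipy, OpenCV 4.12 (cv2) and the standard library are available. Lean on these libraries where they do the work, as an engineer would, in place of code of your own. Each camera call takes 0.05 s, during which the arm holds its last target. There are 200 camera calls.

## Working session

There is one attempt and no reset: what is moved stays moved. The work goes in short steps, Python scripts to look and compute and a tool call to move; the robot and the scene stay as the last step left them, time stands still between calls to the robot, and variables do not carry over. Pictures are saved under pics/ and viewed, about 8 in all and at most 12, crops included, and the job is handed in when it is done.

Besides the shell and the picture viewer there is one more tool, called after "Call:" by a JSON object that holds its "op" and its "data". carry_out: Moves the arm, as the interface text tells. Its arguments: {"type":"object","properties":{"targets":{"type":"array","items":{"type":"array","items":{"type":"number"}}},"force":{"type":"number"}},"required":["targets"]}

```bash
mkdir -p pics
cat > h.py <<'E'
import numpy as np, cv2
from workcell import bot
from scipy.spatial.transform import Rotation as R
def cam(name):
    s=bot.observe(); f=bot.grab_frame(name)
    if name=='wrist':
        T=np.eye(4); T[:3,:3]=R.from_euler('xyz',s['tool_rot']).as_matrix(); T[:3,3]=s['position']
        f['T']=T@f['T_tool_cam']
    else: f['T']=f['cam_to_world']
    return f
def ray(f,u,v):
    K=f['K']; d=np.array([[[u,v]]],float)
    x,y=cv2.undistortPoints(d,K,np.array([f['k1'],0,0,0,0.]))[0,0]
    return np.array([x,y,1.])
def pz(f,u,v,z):   # hit plane world z
    d=f['T'][:3,:3]@ray(f,u,v); o=f['T'][:3,3]
    return o+d*(z-o[2])/d[2]
def pd(f,u,v):
    d=f['z_map'][int(round(v)),int(round(u))]
    return (f['T']@np.append(ray(f,u,v)*d,1))[:3]
def save(f,n,crop=None,s=1):
    im=f['color'][:,:,::-1]
    if crop: a,b,c,d=crop; im=im[b:d,a:c]
    cv2.imwrite('pics/'+n,cv2.resize(im,None,fx=s,fy=s,interpolation=cv2.INTER_CUBIC))
import pickle
def dump(f,n): pickle.dump(f,open(n,'wb'))
def load(n): return pickle.load(open(n,'rb'))
E
python3 - <<'E'
from h import *
print({k:np.round(v,3) for k,v in bot.observe().items()})
for n in ['scene','wrist']:
    f=cam(n); dump(f,n+'0.pkl'); save(f,n+'0.png'); print(np.round(f['T'],3),f['K'][0,0],f['k1'])
E
```

```text
{'clock': np.float64(0.0), 'qpos': array([-0.07 ,  0.522, -0.036,  1.6  ,  0.021,  1.021, -0.113]), 'qd': array([ 0.   ,  0.   ,  0.001,  0.   , -0.   , -0.001, -0.001]), 'joint_efforts': array([-4.0000e-03, -9.2711e+01,  1.9780e+00, -3.6993e+01,  1.8000e-02,
        8.0000e-03, -0.0000e+00]), 'position': array([ 0.625, -0.   ,  0.231]), 'tool_rot': array([-3.14 ,  0.   ,  1.571]), 'force': array([-0.866,  0.293,  0.636]), 'moment': array([-0.013,  0.015, -0.03 ]), 'grip_width': np.float64(0.085)}
[[-0.583 -0.486  0.651 -0.023]
 [-0.812  0.341 -0.473  0.779]
 [ 0.008 -0.805 -0.594  0.593]
 [ 0.     0.     0.     1.   ]] 395.0902284162174 -0.06966622288366625
[[ 1.    -0.001 -0.     0.625]
 [-0.001 -0.964 -0.265  0.067]
 [-0.     0.265 -0.964  0.375]
 [ 0.     0.     0.     1.   ]] 278.42629973106926 -0.01979720222475293
```

View pics/scene0.png

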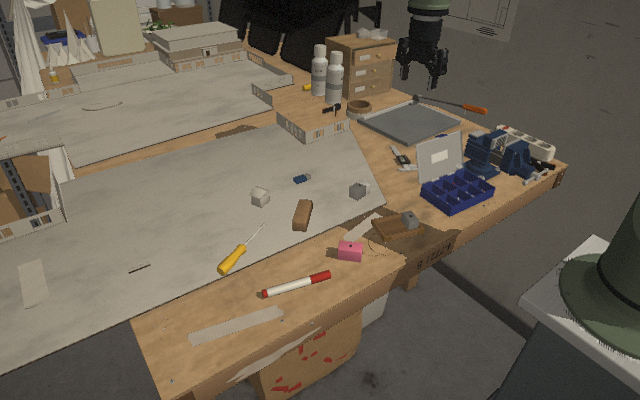

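View pics/wrist0.png

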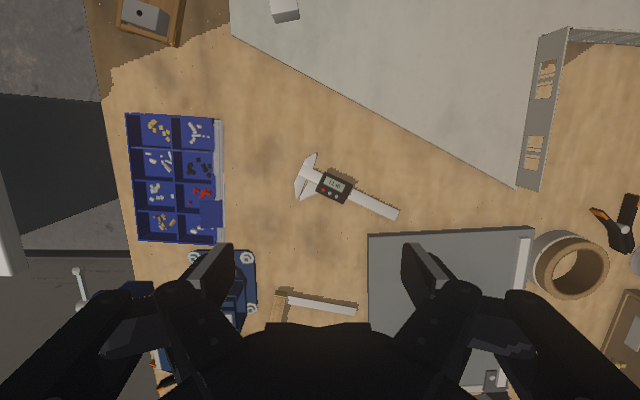

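The scene shows the box with the small weight at (400,227), the cork block at (302,214), the eraser at (302,178) and the red marker at (297,285). The weight_a candidates are a pale block at (260,196), a grey one at (358,190) and a pink one at (350,251), which is ruled out by its colour. Next is an enlarged crop to decide between the other two.

Run:
```python
from h import *
f=load('scene0.pkl'); save(f,'crop0.png',(230,160,440,300),3.8)
for n,u,v in [('pale',260,190),('grey',358,186),('pink',350,245),('cork',303,208),('box',390,228),('wb',408,215),('eraser',302,178),('marker',297,285)]:
    print(n,np.round(pd(f,u,v),3))
```

```text
pale [0.694 0.433 0.048]
grey [0.581 0.218 0.039]
pink [0.431 0.367 0.031]
cork [0.591 0.377 0.033]
box [0.445 0.233 0.003]
wb [0.434 0.191 0.029]
eraser [0.719 0.295 0.018]
marker [0.416 0.509 0.014]
```

View pics/crop0.png

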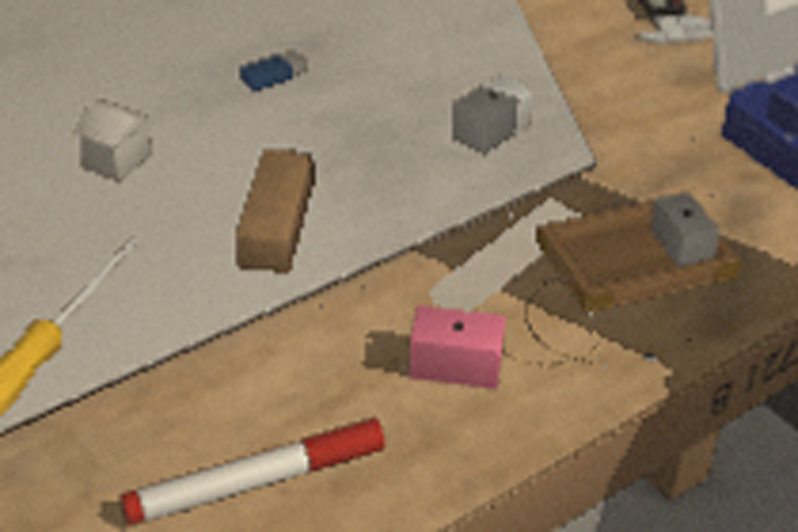

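The crop settles it. The grey block with the black dot at crop (485,115), scene (358,190), is weight_a: plain grey, top at z≈0.037 on the plate. The pale block at (112,138) has no dot and its top is too high and tilted. I'll move over the area for a closer look.

Call:
{"op": "carry_out", "data": {"targets": [[36,-12,0,0,0,0,0],[36,-12,0,0,0,0,0],[36,-12,0,0,0,0,0],[36,-12,0,0,0,0,0],[36,-12,0,0,0,0,0]], "force": 40}}

```text
clock: 0.52
position: [0.564, 0.1814, 0.2311]
tool_rot: [-3.141, 0.0, 1.571]
force: [1.6, 0.2, 0.1]
grip_width: 0.0858
```

Call:
{"op": "carry_out", "data": {"targets": [[36,-12,0,0,0,0,0],[36,-12,0,0,0,0,0],[36,-12,0,0,0,0,0],[0,0,0,0,0,0,0],[0,0,0,0,0,0,0]]}}

```text
clock: 0.93
position: [0.5278, 0.2901, 0.2309]
tool_rot: [-3.141, -0.0, 1.575]
force: [-0.0, -0.8, 0.4]
grip_width: 0.0851
```

Run:
```python
from h import *
s=bot.observe();print(s['clock'],s['position'],s['tool_rot'])
f=cam('wrist'); dump(f,'w1.pkl'); save(f,'w1.png',None,1.25)
```

```text
0.9333 [0.52777783 0.29014384 0.230888  ] [-3.14069410e+00 -2.23806712e-04  1.57470558e+00]
```

View pics/w1.png

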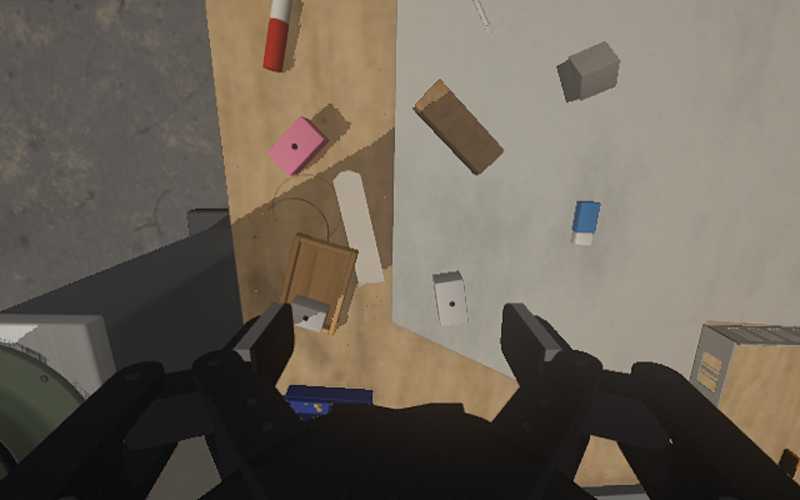

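The wrist picture shows (in the 800x500 view) the box at (320,285) turned by some 15°, weight_b at (308,315), weight_a at (450,300) with its dot up, the cork block at (458,127), the eraser at (585,222), the pink block at (297,145) and the marker at (278,30). Next I fit the top faces from depth.

```bash
cat >> h.py <<'E'
def cloud(f):
    h,w=f['z_map'].shape; uv=np.stack(np.meshgrid(np.arange(w),np.arange(h)),-1).reshape(-1,1,2).astype(float)
    n=cv2.undistortPoints(uv,f['K'],np.array([f['k1'],0,0,0,0.]))[:,0]
    d=f['z_map'].reshape(-1); P=np.c_[n*d[:,None],d]
    W=P@f['T'][:3,:3].T+f['T'][:3,3]; W[d==0]=np.nan
    return W.reshape(h,w,3)
def fit(W,roi,z0,z1,name=''):
    a,b,c,d=roi; Q=W[b:d,a:c]; m=(Q[...,2]>z0)&(Q[...,2]<z1)
    n,l,st,_=cv2.connectedComponentsWithStats(m.astype(np.uint8)); k=1+np.argmax(st[1:,4])
    p=Q[l==k]; (cx,cy),(s1,s2),an=cv2.minAreaRect((p[:,:2]*1000).astype(np.float32))
    if s1<s2: an+=90
    an=(an+90)%180-90
    print(name,'c',np.round((cx,cy),1),'size',np.round(sorted((s1,s2)),1),'long-axis deg',round(an,1),'z',np.round(np.percentile(p[:,2],[5,50,95])*1000,1),len(p))
E
python3 - <<'E'
from h import *
f=load('w1.pkl'); W=cloud(f)
fit(W,(330,200,390,270),.028,.045,'wa')
fit(W,(320,55,415,150),.025,.042,'cork')
fit(W,(215,180,300,275),.011,.021,'boxrim')
fit(W,(225,225,275,275),.022,.036,'wb')
for u,v in [(362,243),(246,254)]: print('dot',pz(f,u,v,.037 if u>300 else .029))
# box outer corners from picture (top face), px/1.25
for u,v in [(297,234),(357,248),(335,334)]: print(np.round(pz(f,u/1.25,v/1.25,.016)*1000,1))
# cork top corners
for u,v in [(441,80),(503,150),(479,174),(417,107)]: print('cork',np.round(pz(f,u/1.25,v/1.25,.033)*1000,1))
E
```

```text
wa c [585.1 207.2] size [30.2 50.5] long-axis deg -80.3 z [33.8 38.6 40. ] 872
cork c [585.9 380.2] size [33.9 90.5] long-axis deg -44.4 z [31.6 35.2 36.5] 2375
boxrim c [437.1 215.3] size [ 70.  105.4] long-axis deg 73.3 z [13.  17.3 18.7] 899
wb c [428.3 185.9] size [26.  40.2] long-axis deg -19.3 z [24.2 30.4 31.8] 519
dot [0.58659117 0.20493821 0.037     ]
dot [0.43040393 0.18454507 0.029     ]
[422. 275.  16.]
[485.2 259.8  16. ]
[457.  157.4  16. ]
cork [567.2 421.8  33. ]
cork [628.2 361.1  33. ]
cork [606.8 338.6  33. ]
cork [545.9 398.8  33. ]
```

Call:
{"op": "carry_out", "data": {"targets": [[-28,19,0,0,0,0.95,0],[0,0,0,0,0,0.95,0],[0,0,0,0,0,0.95,0],[0,0,0,0,0,0.95,0],[0,0,0,0,0,0.95,0]]}}

```text
clock: 1.4
position: [0.5487, 0.258, 0.2312]
tool_rot: [3.141, 0.001, 1.066]
force: [-0.0, 0.9, 0.5]
grip_width: 0.0859
```

Call:
{"op": "carry_out", "data": {"targets": [[0,0,0,0,0,0.95,0],[0,0,0,0,0,0.95,0],[0,0,0,0,0,0.95,0],[0,0,0,0,0,0.95,0],[0,0,0,0,0,0.95,0]]}}

```text
clock: 1.82
position: [0.5486, 0.2582, 0.2313]
tool_rot: [3.141, 0.0, 0.569]
force: [-0.0, 0.6, 0.1]
grip_width: 0.0852
```

Call:
{"op": "carry_out", "data": {"targets": [[0,0,0,0,0,0.95,0],[0,0,0,0,0,0.95,0],[0,0,0,0,0,0.95,0],[0,0,0,0,0,1,0],[0,0,0,0,0,0,0]]}}

```text
clock: 2.23
position: [0.5485, 0.2584, 0.2312]
tool_rot: [3.141, 0.0, 0.165]
force: [0.2, -0.5, 0.5]
grip_width: 0.0852
```

```bash
cat >> h.py <<'E'
def to(x,y,z,jaw=None):
    s=bot.observe(); M=R.from_euler('xyz',s['tool_rot']); d=np.array([x,y,z])-s['position']*1000
    print('t',round(float(s['clock']),2),'pos',np.round(s['position']*1000,1),'rot',np.round(np.degrees(s['tool_rot']),2),'F',np.round(s['force'],1),'w',round(s['grip_width']*1000,1),'q',np.round(s['qpos'],2))
    j=M.apply([0,1,0]); a=np.degrees(np.arctan2(j[1],j[0])); print('jaw deg',round(a,2),'tool shift mm',np.round(M.inv().apply(d),1))
    if jaw is not None: print('turn z units',round(-((jaw-a+90)%180-90)/6,2))
E
python3 -c "
from h import *
to(585.5,207,100,-80.3)
f=cam('wrist'); dump(f,'w2.pkl'); save(f,'w2.png'); W=cloud(f)
fit(W,(0,0,640,400),.028,.042,'any')"
```

```text
t 2.23 pos [548.5 258.4 231.2] rot [1.7996e+02 1.0000e-02 9.4800e+00] F [ 0.2 -0.5  0.5] w 85.2 q [-0.72  0.5   0.26  1.66 -0.15  0.99 -1.81]
jaw deg -80.52 tool shift mm [ 28.1  56.7 131.2]
turn z units -0.04
any c [585.6 380.7] size [33.  89.7] long-axis deg -43.8 z [33.4 35.1 36.4] 2058
```

View pics/w2.png

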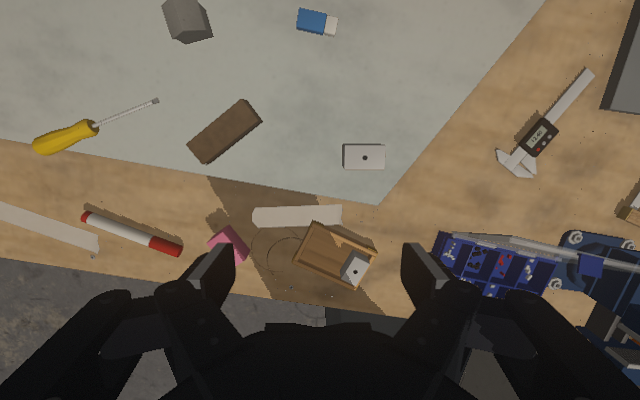

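This wrist view shows weight_a at (364,157) with its dot up, the box at (335,255), weight_b at (354,268) and the cork at (225,132). I'll refit weight_a and the box from this angle.

```bash
python3 -c "
from h import *
f=load('w2.pkl'); W=cloud(f)
fit(W,(330,130,400,180),.028,.045,'wa')
fit(W,(280,205,390,295),.011,.021,'box')
fit(W,(330,240,375,290),.022,.036,'wb')
print(pz(f,364.5,157.5,.037), pz(f,354.5,271.5,.029))
"
```

```text
wa c [585.8 206.6] size [30.3 50.1] long-axis deg -80.4 z [36.2 38.5 39.8] 1086
box c [437.5 215.4] size [ 70.7 104.3] long-axis deg 72.9 z [12.2 16.9 18.6] 1128
wb c [429.3 185.4] size [25.3 40.2] long-axis deg -18.3 z [24.7 30.3 31.6] 539
[0.58491142 0.20612046 0.037     ] [0.42746805 0.18554707 0.029     ]
```

Call:
{"op": "carry_out", "data": {"targets": [[9.3,19,20,0,0,0,0],[9.3,19,20,0,0,0,0],[9.3,19,20,0,0,0,0],[0,0,40,0,0,0,0],[0,0,30,0,0,0,0]]}}

```text
clock: 2.7
position: [0.5859, 0.2062, 0.0995]
tool_rot: [3.141, -0.0, 0.174]
force: [0.5, 0.9, -0.9]
grip_width: 0.0856
```

Call:
{"op": "carry_out", "data": {"targets": [[0,0,30,0,0,0,0],[0,0,0,0,0,0,0]]}}

```text
clock: 2.87
position: [0.5827, 0.2068, 0.0662]
tool_rot: [3.14, 0.007, 0.176]
force: [-1.1, 0.5, -0.4]
grip_width: 0.0852
```

```bash
python3 -c "
from h import *
to(585.5,206.7,18,-80.4)"
```

```text
t 2.87 pos [582.7 206.8  66.2] rot [179.91   0.42  10.06] F [-1.1  0.5 -0.4] w 85.2 q [-0.57  0.73  0.2   1.74 -0.21  0.7  -1.66]
jaw deg -79.94 tool shift mm [ 3.1  0.5 48.2]
turn z units 0.08
```

Call:
{"op": "carry_out", "data": {"targets": [[0,0,0,0,0,0,0],[0,0,0,0,0,0,0],[0,0,25,0,0,0,0],[0,0,15,0,0,0,0],[0,0,0,0,0,0,0]]}}

```text
clock: 3.28
position: [0.585, 0.2086, 0.031]
tool_rot: [-3.142, 0.001, 0.174]
force: [-1.6, 0.2, -0.3]
grip_width: 0.0855
```

```bash
python3 -c "
from h import *
to(585.5,206.7,18,-80.4)"
```

```text
t 3.28 pos [585.  208.6  31. ] rot [-1.80e+02  4.00e-02  9.97e+00] F [-1.6  0.2 -0.3] w 85.5 q [-0.56  0.79  0.18  1.74 -0.22  0.63 -1.65]
jaw deg -80.03 tool shift mm [ 0.2  2.  13. ]
turn z units 0.06
```

Call:
{"op": "carry_out", "data": {"targets": [[0,2,13,0,0,0,0],[0,0,0,0,0,0,0],[0,0,0,0,0,0,255],[0,0,0,0,0,0,255],[0,0,0,0,0,0,255]], "force": 60}}

```text
clock: 3.7
position: [0.5861, 0.2068, 0.0192]
tool_rot: [-3.141, -0.001, 0.173]
force: [-0.7, 0.3, 0.2]
grip_width: 0.0513
```

Call:
{"op": "carry_out", "data": {"targets": [[0,0,0,0,0,0,255],[0,0,0,0,0,0,255],[0,0,0,0,0,0,255],[0,0,0,0,0,0,255]]}}

```text
clock: 4.03
position: [0.5861, 0.2069, 0.0195]
tool_rot: [-3.141, -0.001, 0.173]
force: [-2.6, -1.1, 10.8]
grip_width: 0.0488
```

Call:
{"op": "carry_out", "data": {"targets": [[0,0,-20,0,0,0,255],[0,0,-40,0,0,0,255],[0,0,-40,0,0,0,255],[0,0,0,0,0,0,255]]}}

```text
clock: 4.37
position: [0.5888, 0.2075, 0.1256]
tool_rot: [-3.139, -0.009, 0.172]
force: [2.1, 0.2, -4.2]
grip_width: 0.0484
```

```bash
python3 -c "
from h import *
to(437.3,215.3,80,-17)"
```

```text
t 4.37 pos [588.8 207.5 125.6] rot [-179.88   -0.51    9.87] F [ 2.1  0.2 -4.2] w 48.4 q [-0.58  0.65  0.22  1.71 -0.19  0.79 -1.67]
jaw deg -80.13 tool shift mm [-148.3  -33.6   44.3]
turn z units -10.52
```

Call:
{"op": "carry_out", "data": {"targets": [[-29.6,-6.7,0,0,0,0,255],[-29.6,-6.7,0,0,0,0,255],[-29.6,-6.7,0,0,0,0,255],[-29.6,-6.7,0,0,0,0,255],[-29.6,-6.7,0,0,0,0,255]]}}

```text
clock: 4.78
position: [0.4326, 0.2141, 0.1185]
tool_rot: [-3.141, -0.0, 0.173]
force: [0.9, 0.5, -3.4]
grip_width: 0.0484
```

Call:
{"op": "carry_out", "data": {"targets": [[0,0,0,0,0,-0.95,255],[0,0,0,0,0,-0.95,255],[0,0,0,0,0,-0.95,255],[0,0,0,0,0,-0.95,255],[0,0,0,0,0,-0.95,255]]}}

```text
clock: 5.2
position: [0.4341, 0.2143, 0.1186]
tool_rot: [3.142, -0.001, 0.675]
force: [-0.7, -0.4, -4.4]
grip_width: 0.0485
```

Call:
{"op": "carry_out", "data": {"targets": [[0,0,0,0,0,-0.95,255],[0,0,0,0,0,-0.95,255],[0,0,0,0,0,-0.95,255],[0,0,0,0,0,-0.95,255],[0,0,0,0,0,-0.95,255]]}}

```text
clock: 5.62
position: [0.4341, 0.2142, 0.1185]
tool_rot: [3.141, -0.0, 1.172]
force: [1.0, 0.1, -4.2]
grip_width: 0.0488
```

Call:
{"op": "carry_out", "data": {"targets": [[0,0,0,0,0,-0.95,255],[0,0,0,0,0,0,255],[0,0,0,0,0,0,255]]}}

```text
clock: 5.87
position: [0.4342, 0.2141, 0.1184]
tool_rot: [3.142, -0.0, 1.264]
force: [-0.2, 0.4, -3.6]
grip_width: 0.0488
```

```bash
python3 -c "
from h import *
to(437.3,215.3,80,-17)
f=cam('wrist'); dump(f,'w3.pkl'); save(f,'w3.png'); W=cloud(f)
"
```

```text
t 5.87 pos [434.2 214.1 118.4] rot [ 1.80e+02 -2.00e-02  7.24e+01] F [-0.2  0.4 -3.6] w 48.8 q [-0.52  0.47 -0.08  2.06  0.06  0.61 -0.95]
jaw deg -17.6 tool shift mm [ 2.1  2.6 38.4]
turn z units -0.1
```

View pics/w3.png

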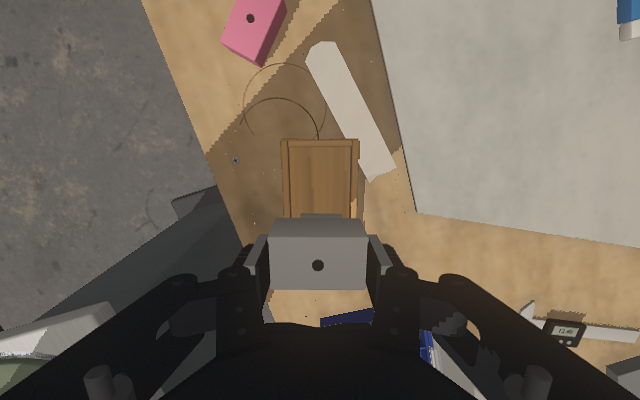

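The picture shows weight_a level in the jaws (dot at (318,265)) and the box's +y end square ahead: outer top corners at about (282,140) and (358,140), inner edges at columns 290 and 350. I'll compute the alignment.

```bash
cat >> h.py <<'E'
C=np.array([437.3,215.3]); A=np.radians(-17)
def loc(p): d=np.array(p[:2])*1000-C; return np.round([d@[np.cos(A),np.sin(A)],d@[-np.sin(A),np.cos(A)]],1)
def glob(x,y): return np.round(C+x*np.array([np.cos(A),np.sin(A)])+y*np.array([-np.sin(A),np.cos(A)]),1)
E
python3 -c "
from h import *
f=load('w3.pkl'); W=cloud(f)
for u,v in [(282.5,139.5),(358.5,139.5),(282,212),(289,147.5),(351,147.5)]: print(loc(pz(f,u,v,.016)), pd(f,u,v)[2])
print('dot',loc(pz(f,318,265,.1235)),W[255:262,300:330,2].mean(),'tcp',loc(bot.observe()['position']))
fit(W,(265,230,370,292),.115,.14,'wa')
to(*glob(0,-.5),80,-17)
save(f,'c3.png',(260,120,380,300),4)
"
```

```text
[-32.2  51.4] 0.016714699448936943
[33.8 50.6] 0.017368374378347845
[-35.6 -14.6] 0.002573906646139934
[-26.8  44.5] 0.005466539812673532
[27.4 43.8] 0.012974488407966417
dot [ -2.4 -11.3] 0.1376698336175534 tcp [-2.7 -2.1]
wa c [433.6 213.4] size [31. 55.] long-axis deg -17.9 z [132.7 137.5 138.6] 5961
t 5.92 pos [434.1 214.1 118.4] rot [ 1.800e+02 -1.000e-02  7.237e+01] F [-0.1  0.2 -4.4] w 48.3 q [-0.52  0.47 -0.08  2.06  0.06  0.61 -0.95]
jaw deg -17.63 tool shift mm [ 1.6  2.7 38.4]
turn z units -0.1
```

View pics/c3.png

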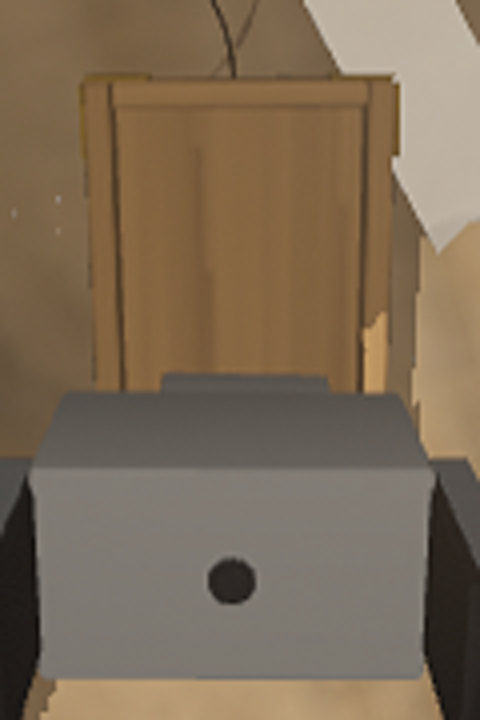

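The grip and alignment are good; the grey strip at crop (245,383) is weight_b's near face below. I'll shift slightly, then lower.

Call:
{"op": "carry_out", "data": {"targets": [[2.4,3.4,0,0,0,-0.05,255],[0,0,25,0,0,0,255],[0,0,25,0,0,0,255],[0,0,25,0,0,0,255],[0,0,0,0,0,0,255]]}}

```text
clock: 6.33
position: [0.4365, 0.2147, 0.0399]
tool_rot: [-3.138, 0.004, 1.271]
force: [-2.3, -1.1, -5.1]
grip_width: 0.0486
```

Call:
{"op": "carry_out", "data": {"targets": [[0,0,0,0,0,0,255],[0,0,0,0,0,0,255]]}}

```text
clock: 6.5
position: [0.4386, 0.2158, 0.0443]
tool_rot: [3.141, -0.0, 1.272]
force: [1.1, -0.2, -4.0]
grip_width: 0.0483
```

```bash
python3 -c "
from h import *
to(*glob(.5,.3),16.5,-17)
print(loc(bot.observe()['position']))"
```

```text
t 6.5 pos [438.6 215.8  44.3] rot [ 1.7996e+02 -3.0000e-02  7.2860e+01] F [ 1.1 -0.2 -4. ] w 48.3 q [-0.53  0.61 -0.06  2.08  0.08  0.44 -0.96]
jaw deg -17.14 tool shift mm [-0.6 -0.5 27.8]
turn z units -0.02
[1.1 0.8]
```

Call:
{"op": "carry_out", "data": {"targets": [[-0.6,-0.5,8,0,0,0,255],[0,0,8,0,0,0,255],[0,0,6,0,0,0,255],[0,0,0,0,0,0,255],[0,0,0,0,0,0,255]]}}

```text
clock: 6.92
position: [0.4372, 0.2149, 0.021]
tool_rot: [-3.141, 0.001, 1.272]
force: [0.6, -0.1, -4.2]
grip_width: 0.0483
```

Call:
{"op": "carry_out", "data": {"targets": [[0,0,2,0,0,0,255],[0,0,2,0,0,0,255],[0,0,1,0,0,0,255],[0,0,0,0,0,0,255]]}}

```text
clock: 7.25
position: [0.4374, 0.2151, 0.0165]
tool_rot: [3.141, -0.0, 1.272]
force: [-0.7, -0.1, 0.6]
grip_width: 0.0486
```

```bash
python3 -c "
from h import *
to(*glob(.5,.3),16.5,-17)
print(loc(bot.observe()['position']))"
```

```text
t 7.25 pos [437.4 215.1  16.5] rot [ 1.7999e+02 -1.0000e-02  7.2900e+01] F [-0.7 -0.1  0.6] w 48.6 q [-0.54  0.67 -0.05  2.09  0.09  0.38 -0.96]
jaw deg -17.1 tool shift mm [0.4 0.3 0. ]
turn z units -0.02
[ 0.2 -0.2]
```

It has landed: the load is off the tool and z is as expected. I'll slide it gently toward weight_b.

Call:
{"op": "carry_out", "data": {"targets": [[-1,0,0,0,0,0,255],[-1,0,0,0,0,0,255],[0,0,0,0,0,0,255],[0,0,0,0,0,0,255]]}}

```text
clock: 7.58
position: [0.4371, 0.2134, 0.0165]
tool_rot: [3.141, -0.001, 1.272]
force: [0.5, 1.3, 3.5]
grip_width: 0.0482
```

Call:
{"op": "carry_out", "data": {"targets": [[-1,0,0,0,0,0,255],[0,0,0,0,0,0,255],[0,0,0,0,0,0,255]]}}

```text
clock: 7.83
position: [0.4368, 0.2126, 0.0165]
tool_rot: [3.141, -0.001, 1.272]
force: [2.6, 5.7, 5.5]
grip_width: 0.0485
```

Call:
{"op": "carry_out", "data": {"targets": [[0,0,0,0,0,0,120],[0,0,0,0,0,0,60],[0,0,0,0,0,0,0],[0,0,0,0,0,0,0],[0,0,0,0,0,0,0]]}}

```text
clock: 8.25
position: [0.4362, 0.2118, 0.0161]
tool_rot: [-3.141, 0.001, 1.272]
force: [-0.4, 0.0, 0.3]
grip_width: 0.0855
```

Call:
{"op": "carry_out", "data": {"targets": [[0,0,-20,0,0,0,0],[0,0,-40,0,0,0,0],[0,0,-40,0,0,0,0],[0,0,-40,0,0,-0.95,0],[0,0,-40,0,0,-0.95,0]]}}

```text
clock: 8.67
position: [0.4359, 0.2117, 0.1982]
tool_rot: [-3.141, 0.001, 1.475]
force: [0.5, 0.2, 0.2]
grip_width: 0.0853
```

```bash
python3 -c "
from h import *
to(586,380,200,46)
f=cam('wrist'); dump(f,'w4.pkl'); save(f,'w4.png'); W=cloud(f)
"
```

```text
t 8.67 pos [435.9 211.7 198.2] rot [-1.7999e+02  5.0000e-02  8.4540e+01] F [0.5 0.2 0.2] w 85.3 q [-0.46  0.35 -0.15  1.99  0.07  0.81 -0.74]
jaw deg -5.46 tool shift mm [181.8 133.4  -1.9]
turn z units -8.58
```

View pics/w4.png

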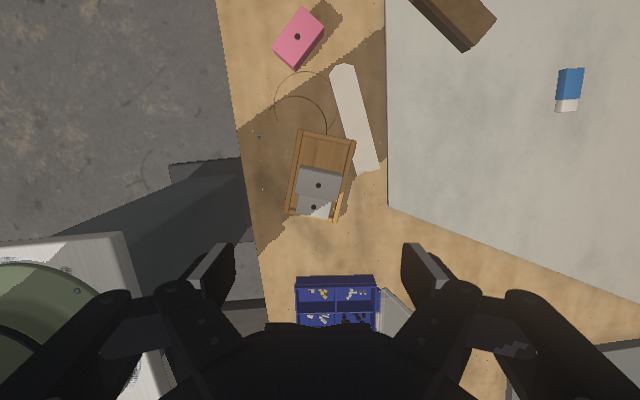

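Weight_a sits flat beside weight_b in the box (dots at (318,185) and (313,207)), leaving the +y part free. Next I go over to the cork block.

Call:
{"op": "carry_out", "data": {"targets": [[30.3,22.2,0,0,0,0,0],[30.3,22.2,0,0,0,0,0],[30.3,22.2,0,0,0,0,0],[30.3,22.2,0,0,0,0,0],[30.3,22.2,0,0,0,0,0]]}}

```text
clock: 9.13
position: [0.5629, 0.3529, 0.196]
tool_rot: [-3.141, 0.001, 1.471]
force: [-0.0, 0.0, 0.4]
grip_width: 0.0859
```

Call:
{"op": "carry_out", "data": {"targets": [[30.3,22.2,0,0,0,0,0],[0,0,0,0,0,-0.95,0],[0,0,0,0,0,-0.95,0],[0,0,0,0,0,-0.95,0],[0,0,0,0,0,-0.95,0]]}}

```text
clock: 9.55
position: [0.5869, 0.3797, 0.1955]
tool_rot: [-3.14, 0.001, 1.874]
force: [-0.3, -0.3, -0.0]
grip_width: 0.0856
```

Call:
{"op": "carry_out", "data": {"targets": [[0,0,0,0,0,-0.95,0],[0,0,0,0,0,-0.95,0],[0,0,0,0,0,-0.95,0],[0,0,0,0,0,-0.95,0],[0,0,0,0,0,-0.95,0]]}}

```text
clock: 9.97
position: [0.5869, 0.3795, 0.1958]
tool_rot: [-3.141, 0.0, 2.371]
force: [0.3, 0.1, 0.2]
grip_width: 0.0855
```

```bash
python3 -c "
from h import *
to(586,380,200,46)
f=load('w4.pkl'); W=cloud(f)
fit(W,(295,165,345,200),.030,.045,'wa')
fit(W,(290,185,340,222),.020,.0315,'wb')
fit(W,(275,120,365,230),.011,.021,'box')
for u,v,z in [(318.5,185.5,.034),(313.5,207.5,.029),(300,129,.016),(356,142,.016),(337,222,.016),(285,213,.016)]: print(loc(pz(f,u,v,z)))
f=cam('wrist'); dump(f,'w5.pkl')
fit(cloud(f),(0,0,640,400),.026,.042,'cork')
"
```

```text
t 9.97 pos [586.9 379.5 195.8] rot [-179.94    0.    135.87] F [0.3 0.1 0.2] w 85.5 q [-0.45  0.69 -0.34  1.4   0.25  1.09 -0.04]
jaw deg 45.87 tool shift mm [ 1.  -0.3 -4.2]
turn z units -0.02
wa c [435.4 208.2] size [37.3 49.9] long-axis deg -17.3 z [31.2 35.6 36.8] 1235
wb c [428.2 184.9] size [24.  39.8] long-axis deg -17.8 z [29.4 30.5 31.4] 580
box c [437.1 215.5] size [ 70.1 104.2] long-axis deg 72.9 z [15.1 17.3 18.7] 1372
[ 1.3 -5.1]
[  1.1 -33.3]
[-31.6  51.3]
[34.3 49.8]
[ 34.  -49.9]
[-31.4 -51.2]
cork c [585.1 381.3] size [33.2 89.4] long-axis deg -44.1 z [33.5 35.1 36.3] 2291
```

Call:
{"op": "carry_out", "data": {"targets": [[0,0,0,0,0.95,0,0],[0,0,0,0,0.95,0,0],[0,0,0,0,0.95,0,0],[0,0,0,0,0.95,0,0],[0,0,0,0,0.95,0,0]]}}

```text
clock: 10.43
position: [0.5876, 0.3795, 0.1968]
tool_rot: [3.142, -0.502, 2.364]
force: [0.1, -0.2, 0.7]
grip_width: 0.0857
```

Call:
{"op": "carry_out", "data": {"targets": [[0,0,0,0,0.95,0,0],[0,0,0,0,0.95,0,0],[0,0,0,0,0.85,0,0],[0,0,0,0,0,0,0]]}}

```text
clock: 10.77
position: [0.5885, 0.3763, 0.1923]
tool_rot: [-3.132, -0.791, 2.353]
force: [0.1, -1.9, -1.7]
grip_width: 0.0853
```

```bash
python3 -c "
from h import *
to(586,380,200,46)
print(R.from_euler('xyz',bot.observe()['tool_rot']).as_matrix().round(3))
"
```

```text
t 10.77 pos [588.5 376.3 192.3] rot [-179.45  -45.3   134.83] F [ 0.1 -1.9 -1.7] w 85.3 q [-0.05  0.99 -0.64  1.17 -0.23  1.36  0.36]
jaw deg 45.22 tool shift mm [ 8.6  0.8 -2.3]
turn z units -0.13
[[-0.496  0.704 -0.508]
 [ 0.499  0.71   0.497]
 [ 0.711 -0.007 -0.703]]
```

```bash
python3 -c "
from h import *
to(580,386.5,60,46)
to(580,386.5,17,46)
"
```

```text
t 10.77 pos [588.5 376.3 192.3] rot [-179.45  -45.3   134.83] F [ 0.1 -1.9 -1.7] w 85.3 q [-0.05  0.99 -0.64  1.17 -0.23  1.36  0.36]
jaw deg 45.22 tool shift mm [-84.7   2.1 102.5]
turn z units -0.13
t 10.77 pos [588.5 376.3 192.3] rot [-179.45  -45.3   134.83] F [ 0.1 -1.9 -1.7] w 85.3 q [-0.05  0.99 -0.64  1.17 -0.23  1.36  0.36]
jaw deg 45.22 tool shift mm [-115.3    2.4  132.7]
turn z units -0.13
```

Call:
{"op": "carry_out", "data": {"targets": [[-21,0.5,25,0,0,0,0],[-21,0.5,25,0,0,0,0],[-21,0.5,25,0,0,0,0],[-21,0.5,25,0,0,0,0],[0,0,0,0,0,0,0]]}}

```text
clock: 11.18
position: [0.577, 0.3888, 0.0603]
tool_rot: [-3.13, -0.785, 2.361]
force: [-1.0, -0.6, -1.2]
grip_width: 0.0853
```

Call:
{"op": "carry_out", "data": {"targets": [[0,0,0,0,0,0,0],[0,0,0,0,0,0,0]]}}

```text
clock: 11.35
position: [0.581, 0.39, 0.0686]
tool_rot: [3.139, -0.784, 2.368]
force: [0.6, 0.1, 1.6]
grip_width: 0.0855
```

```bash
python3 -c "
from h import *
to(580,386.5,17,46)
f=cam('side'); save(f,'s1.png'); dump(f,'s1.pkl')
"
```

```text
t 11.35 pos [581.  390.   68.6] rot [179.87 -44.91 135.68] F [0.6 0.1 1.6] w 85.5 q [-0.07  1.13 -0.62  1.21 -0.19  1.2   0.44]
jaw deg 45.59 tool shift mm [-37.6  -3.3  35.3]
turn z units -0.07
```

View pics/s1.png

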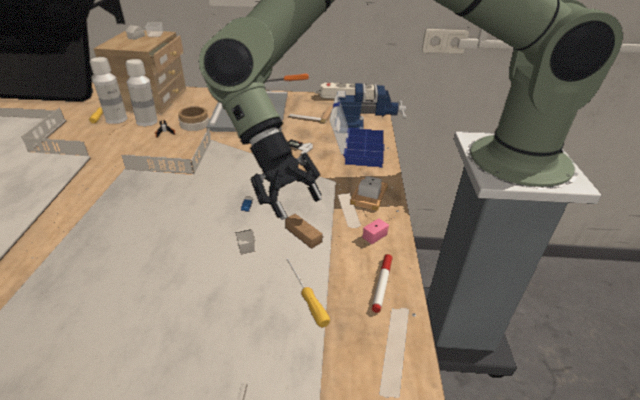

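The side view shows the tilted gripper over the cork block (about (303,232)) with its fingers straddling it and nothing else close. I'll lower and grip.

Call:
{"op": "carry_out", "data": {"targets": [[-12.5,-1.1,11.8,0,0,0,0],[-12.5,-1.1,11.8,0,0,0,0],[-9,-1.1,8,0,0,0,0],[0,0,0,0,0,0,0],[0,0,0,0,0,0,0]]}}

```text
clock: 11.82
position: [0.579, 0.3855, 0.0192]
tool_rot: [-3.14, -0.786, 2.365]
force: [1.0, -0.2, 0.2]
grip_width: 0.0854
```

```bash
python3 -c "
from h import *
to(580,386.5,17,46)
"
```

```text
t 11.82 pos [579.  385.5  19.2] rot [-179.9   -45.04  135.51] F [ 1.  -0.2  0.2] w 85.4 q [-0.07  1.19 -0.6   1.21 -0.18  1.16  0.48]
jaw deg 45.58 tool shift mm [-1.5  1.4  1.6]
turn z units -0.07
```

Call:
{"op": "carry_out", "data": {"targets": [[-1.5,1.4,1.6,0,0,0,0],[0,0,0,0,0,0,255],[0,0,0,0,0,0,255],[0,0,0,0,0,0,255],[0,0,0,0,0,0,255]], "force": 40}}

```text
clock: 12.23
position: [0.5804, 0.3868, 0.0179]
tool_rot: [3.141, -0.785, 2.367]
force: [0.4, 0.5, 0.3]
grip_width: 0.0389
```

Call:
{"op": "carry_out", "data": {"targets": [[0,0,0,0,0,0,255],[0,0,0,0,0,0,255],[0,0,0,0,0,0,255],[0,0,0,0,0,0,255]]}}

```text
clock: 12.57
position: [0.5805, 0.3867, 0.018]
tool_rot: [3.141, -0.785, 2.367]
force: [1.5, -2.0, 5.8]
grip_width: 0.0311
```

Call:
{"op": "carry_out", "data": {"targets": [[17,0,-17,0,0,0,255],[28,0,-28,0,0,0,255],[28,0,-28,0,0,0,255],[0,0,0,0,0,0,255]]}}

```text
clock: 12.9
position: [0.5825, 0.3884, 0.1286]
tool_rot: [3.13, -0.783, 2.374]
force: [0.7, 0.5, 0.3]
grip_width: 0.0309
```

Call:
{"op": "carry_out", "data": {"targets": [[0,0,0,0,-0.95,0,255],[0,0,0,0,-0.95,0,255],[0,0,0,0,-0.95,0,255],[0,0,0,0,-0.95,0,255],[0,0,0,0,-0.95,0,255]]}}

```text
clock: 13.32
position: [0.5808, 0.3865, 0.1214]
tool_rot: [3.14, -0.283, 2.367]
force: [-0.5, 0.9, -1.2]
grip_width: 0.0317
```

Call:
{"op": "carry_out", "data": {"targets": [[0,0,0,0,-0.95,0,255],[0,0,0,0,-0.95,0,255],[0,0,0,0,-0.95,0,255],[0,0,0,0,-0.95,0,255],[0,0,0,0,-0.95,0,255]]}}

```text
clock: 13.73
position: [0.5804, 0.3871, 0.1217]
tool_rot: [3.139, 0.214, 2.367]
force: [0.0, 0.6, -0.9]
grip_width: 0.0311
```

Call:
{"op": "carry_out", "data": {"targets": [[0,0,0,0,-0.95,0,255],[0,0,0,0,-0.95,0,255],[0,0,0,0,-0.95,0,255],[0,0,0,0,-0.95,0,255],[0,0,0,0,-0.95,0,255]]}}

```text
clock: 14.15
position: [0.58, 0.3878, 0.1216]
tool_rot: [3.139, 0.711, 2.367]
force: [-0.3, -0.2, -1.6]
grip_width: 0.0312
```

Call:
{"op": "carry_out", "data": {"targets": [[0,0,0,0,-0.75,0,255],[0,0,0,0,0,0,255],[0,0,0,0,0,0,255]]}}

```text
clock: 14.4
position: [0.5792, 0.3876, 0.1197]
tool_rot: [-3.139, 0.784, 2.371]
force: [0.2, -0.4, -0.5]
grip_width: 0.0313
```

```bash
python3 -c "
from h import *
to(580,386.5,44,46)
f=cam('side'); save(f,'s2.png',(160,100,400,300),3.2); dump(f,'s2.pkl')
f=cam('wrist'); dump(f,'w6.pkl')
"
```

```text
t 14.4 pos [579.2 387.6 119.7] rot [-179.84   44.9   135.85] F [ 0.2 -0.4 -0.5] w 31.3 q [-1.11  0.88  0.17  1.55  0.75  1.05 -0.69]
jaw deg 45.73 tool shift mm [52.5 -0.1 54.6]
turn z units -0.04
```

View pics/s2.png

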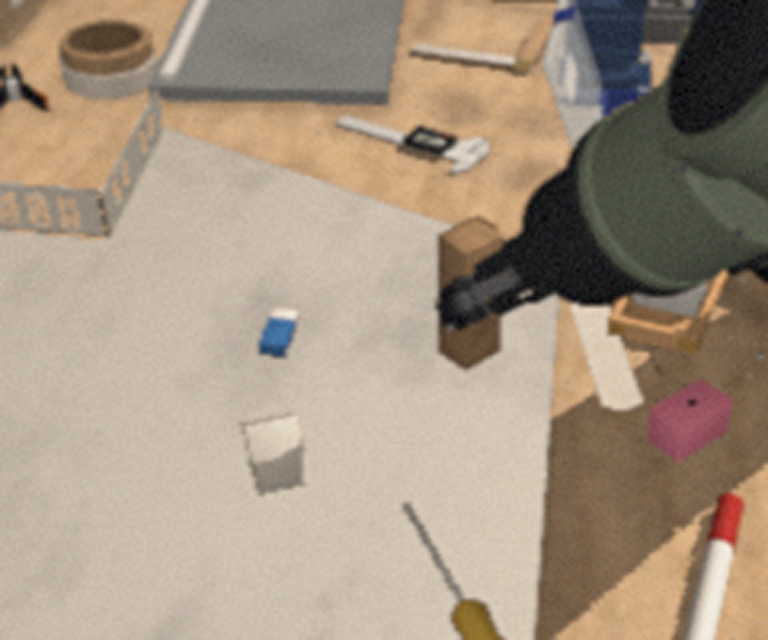

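The block (crop (470,290)) hangs upright in the jaws. I'll lower it to the plate.

Call:
{"op": "carry_out", "data": {"targets": [[17,0,17,0,0,0,255],[17,0,17,0,0,0,255],[13,0,13,0,0,0,255],[0,0,0,0,0,0,255],[0,0,0,0,0,0,255]]}}

```text
clock: 14.92
position: [0.5812, 0.3854, 0.0549]
tool_rot: [-3.141, 0.785, 2.365]
force: [0.4, 0.3, -0.1]
grip_width: 0.0313
```

```bash
python3 -c "
from h import *
to(580,386.5,44,46)
"
```

```text
t 14.92 pos [581.2 385.4  54.9] rot [-179.99   44.96  135.48] F [ 0.4  0.3 -0.1] w 31.3 q [-1.11  0.97  0.17  1.55  0.77  0.98 -0.77]
jaw deg 45.47 tool shift mm [ 8.9 -0.1  6.6]
turn z units -0.09
```

Call:
{"op": "carry_out", "data": {"targets": [[3,0,3,0,0,0,255],[2.5,0,2.5,0,0,0,255],[0,0,0,0,0,0,255],[0,0,0,0,0,0,255]]}}

```text
clock: 15.25
position: [0.5804, 0.3868, 0.0471]
tool_rot: [3.141, 0.785, 2.366]
force: [0.4, 0.8, -0.7]
grip_width: 0.0315
```

Call:
{"op": "carry_out", "data": {"targets": [[0.8,0,0.8,0,0,0,255],[0.8,0,0.8,0,0,0,255],[0,0,0,0,0,0,255],[0,0,0,0,0,0,255]]}}

```text
clock: 15.58
position: [0.5805, 0.3869, 0.0448]
tool_rot: [3.141, 0.786, 2.366]
force: [-0.5, 0.3, 5.6]
grip_width: 0.0312
```

Call:
{"op": "carry_out", "data": {"targets": [[0.7,0,0.7,0,0,0,255],[0,0,0,0,0,0,255],[0,0,0,0,0,0,255]]}}

```text
clock: 15.83
position: [0.5805, 0.3869, 0.0448]
tool_rot: [3.14, 0.787, 2.365]
force: [-7.2, -0.1, 17.1]
grip_width: 0.0311
```

Call:
{"op": "carry_out", "data": {"targets": [[-0.7,0,-0.7,0,0,0,255],[0,0,0,0,0,0,255],[0,0,0,0,0,0,140],[0,0,0,0,0,0,80],[0,0,0,0,0,0,0]]}}

```text
clock: 16.25
position: [0.5802, 0.3866, 0.0441]
tool_rot: [-3.141, 0.785, 2.367]
force: [-0.2, -0.2, -0.6]
grip_width: 0.0614
```

Call:
{"op": "carry_out", "data": {"targets": [[0,0,0,0,0,0,0],[0,0,0,0,0,0,0],[0,0,0,0,0,0,0]]}}

```text
clock: 16.5
position: [0.5802, 0.3867, 0.0442]
tool_rot: [-3.141, 0.785, 2.367]
force: [0.2, 0.3, -0.1]
grip_width: 0.0856
```

Call:
{"op": "carry_out", "data": {"targets": [[0,0,-10,0,0,0,0],[0,0,-25,0,0,0,0],[0,0,-35,0,0,0,0],[0,0,-35,0,0,0,0],[0,0,0,0,0,0,0]]}}

```text
clock: 16.92
position: [0.5241, 0.4451, 0.1228]
tool_rot: [3.134, 0.781, 2.366]
force: [0.0, 1.2, 0.2]
grip_width: 0.0855
```

```bash
python3 -c "
from h import *
to(580,386.5,200,46)
f=cam('wrist'); dump(f,'w7.pkl'); W=cloud(f)
fit(W,(0,0,640,400),.085,.11,'top')
fit(W,(0,0,640,400),.02,.11,'all')
"
```

```text
t 16.92 pos [524.1 445.1 122.8] rot [179.55  44.73 135.59] F [0.  1.2 0.2] w 85.5 q [-1.2   0.89  0.14  1.5   0.71  1.14 -0.74]
jaw deg 45.9 tool shift mm [-111.9   -2.7    2.1]
turn z units -0.02
top c [576.9 388.6] size [28.4 33.1] long-axis deg 45.1 z [86.2 96.2 99. ] 1013
all c [ 453.4 -226.7] size [164.9 619.8] long-axis deg -89.5 z [21.7 48.  98.9] 8848
```

The block stands released: top face at z≈97, 28×33 mm, centre (577, 389). I'll raise the tool, bring it upright and take the block from above.

Call:
{"op": "carry_out", "data": {"targets": [[-28,0,-28,0,0,0,0],[-28,0,-28,0,0,0,0],[-28,0,-28,0,0,0,0],[0,0,0,0,0.95,0,0],[0,0,0,0,0.95,0,0]]}}

```text
clock: 17.38
position: [0.5264, 0.4403, 0.2388]
tool_rot: [3.139, 0.582, 2.368]
force: [0.2, -0.1, -0.9]
grip_width: 0.0853
```

Call:
{"op": "carry_out", "data": {"targets": [[0,0,0,0,0.95,0,0],[0,0,0,0,0.95,0,0],[0,0,0,0,0.95,0,0],[0,0,0,0,0.95,0,0],[0,0,0,0,0.95,0,0]]}}

```text
clock: 17.8
position: [0.5275, 0.4384, 0.238]
tool_rot: [3.14, 0.085, 2.366]
force: [-0.4, 0.1, -0.9]
grip_width: 0.0852
```

Call:
{"op": "carry_out", "data": {"targets": [[0,0,0,0,0.8,0,0],[0,0,0,0,0,0,0],[0,0,0,0,0,0,0]]}}

```text
clock: 18.05
position: [0.5285, 0.4367, 0.2369]
tool_rot: [-3.141, 0.007, 2.363]
force: [-0.7, 0.2, -0.2]
grip_width: 0.0856
```

```bash
python3 -c "
from h import *
to(577.5,388.5,70,45)
f=cam('wrist'); dump(f,'w8.pkl'); W=cloud(f); save(f,'w8.png')
fit(W,(0,0,640,400),.085,.11,'top')
"
```

```text
t 18.05 pos [528.5 436.7 236.9] rot [-179.95    0.38  135.4 ] F [-0.7  0.2 -0.2] w 85.6 q [-0.68  0.62 -0.16  1.41  0.11  1.12 -0.07]
jaw deg 45.4 tool shift mm [-67.6   0.2 167.4]
turn z units 0.07
top c [576.9 388.3] size [26.2 32.6] long-axis deg 45.3 z [89.1 98.5 99.8] 751
```

View pics/w8.png

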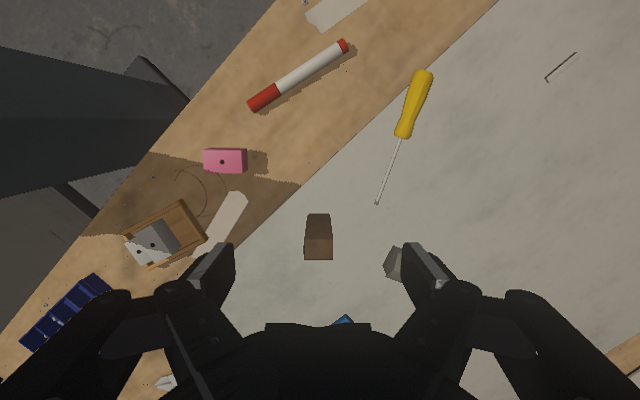

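The wrist view shows the block standing alone, top face at (318,247), with the box, both weights and the marker undisturbed. I'll move above it and descend.

Call:
{"op": "carry_out", "data": {"targets": [[-34,0,0,0,0,0,0],[-34,0,0,0,0,0,0],[0,0,30,0,0,0,0],[0,0,30,0,0,0,0],[0,0,30,0,0,0,0]]}}

```text
clock: 18.52
position: [0.5753, 0.3916, 0.1466]
tool_rot: [3.142, 0.007, 2.368]
force: [0.2, -0.1, -0.3]
grip_width: 0.0854
```

Call:
{"op": "carry_out", "data": {"targets": [[0,0,0,0,0,0,0],[0,0,0,0,0,0,0],[0,0,0,0,0,0,0]]}}

```text
clock: 18.77
position: [0.5761, 0.392, 0.1494]
tool_rot: [3.14, 0.006, 2.368]
force: [-0.4, 0.4, 0.3]
grip_width: 0.0857
```

```bash
python3 -c "
from h import *
to(577.5,388.5,70,45)
"
```

```text
t 18.77 pos [576.1 392.  149.4] rot [179.92   0.34 135.68] F [-0.4  0.4  0.3] w 85.7 q [-0.6   0.72 -0.15  1.46  0.13  0.97  0.02]
jaw deg 45.68 tool shift mm [-3.  -1.6 79.4]
turn z units 0.11
```

Call:
{"op": "carry_out", "data": {"targets": [[-3,-1.6,20,0,0.06,0.08,0],[0,0,25,0,0,0,0],[0,0,25,0,0,0,0],[0,0,9,0,0,0,0],[0,0,0,0,0,0,0]]}}

```text
clock: 19.18
position: [0.5767, 0.3876, 0.0684]
tool_rot: [-3.14, -0.001, 2.359]
force: [0.2, 0.3, -0.2]
grip_width: 0.0855
```

Call:
{"op": "carry_out", "data": {"targets": [[0,0,0,0,0,0,0],[0,0,0,0,0,0,130],[0,0,0,0,0,0,180],[0,0,0,0,0,0,255],[0,0,0,0,0,0,255]], "force": 40}}

```text
clock: 19.6
position: [0.5775, 0.3877, 0.0696]
tool_rot: [3.141, -0.001, 2.358]
force: [-1.0, 0.1, 0.9]
grip_width: 0.0388
```

Call:
{"op": "carry_out", "data": {"targets": [[0,0,0,0,0,0,255],[0,0,0,0,0,0,255],[0,0,0,0,0,0,255]]}}

```text
clock: 19.85
position: [0.5776, 0.3878, 0.0695]
tool_rot: [3.14, -0.001, 2.358]
force: [-0.1, -0.2, 6.8]
grip_width: 0.0311
```

```bash
python3 -c "
from h import *
to(577.5,388.5,70,45)
"
```

```text
t 19.85 pos [577.6 387.8  69.5] rot [ 1.7993e+02 -5.0000e-02  1.3512e+02] F [-0.1 -0.2  6.8] w 31.1 q [-0.59  0.82 -0.14  1.5   0.14  0.83  0.01]
jaw deg 45.12 tool shift mm [ 0.5  0.4 -0.5]
turn z units 0.02
```

Call:
{"op": "carry_out", "data": {"targets": [[0,0,-20,0,0,0,255],[0,0,-35,0,0,0,255],[0,0,-35,0,0,0.95,255],[0,0,0,0,0,0.95,255],[0,0,0,0,0,0.95,255]]}}

```text
clock: 20.27
position: [0.5781, 0.3879, 0.1613]
tool_rot: [3.138, -0.002, 2.055]
force: [-0.2, 0.1, -1.2]
grip_width: 0.0313
```

Call:
{"op": "carry_out", "data": {"targets": [[0,0,0,0,0,0.95,255],[0,0,0,0,0,0.95,255],[0,0,0,0,0,0.95,255],[0,0,0,0,0,0.95,255],[0,0,0,0,0,0.95,255]]}}

```text
clock: 20.68
position: [0.5771, 0.3874, 0.1587]
tool_rot: [-3.141, -0.001, 1.558]
force: [0.1, 0.2, -0.8]
grip_width: 0.0314
```

Call:
{"op": "carry_out", "data": {"targets": [[0,0,0,0,0,0.95,255],[0,0,0,0,0,0.95,255],[0,0,0,0,0,0.85,255],[0,0,0,0,0,0,255]]}}

```text
clock: 21.02
position: [0.577, 0.3875, 0.1586]
tool_rot: [-3.141, -0.0, 1.27]
force: [1.8, 0.1, -1.3]
grip_width: 0.0314
```

```bash
python3 -c "
from h import *
to(*glob(0.5,28.3),167,-17.2)
"
```

```text
t 21.02 pos [577.  387.5 158.6] rot [-1.7994e+02 -1.0000e-02  7.2770e+01] F [ 1.8  0.1 -1.3] w 31.4 q [-0.75  0.71  0.13  1.46 -0.1   0.97 -0.9 ]
jaw deg -17.23 tool shift mm [-177.6  -82.    -8.3]
turn z units -0.01
```

Call:
{"op": "carry_out", "data": {"targets": [[-29.6,-13.7,0,0,0,0,255],[-29.6,-13.7,0,0,0,0,255],[-29.6,-13.7,0,0,0,0,255],[-29.6,-13.7,0,0,0,0,255],[-29.6,-13.7,0,0,0,0,255]]}}

```text
clock: 21.43
position: [0.4672, 0.2647, 0.1588]
tool_rot: [-3.141, -0.0, 1.278]
force: [0.8, -0.2, -0.6]
grip_width: 0.0313
```

Call:
{"op": "carry_out", "data": {"targets": [[-29.6,-13.7,0,0,0,0,255],[0,0,20,0,0,0,255],[0,0,0,0,0,0,255],[0,0,0,0,0,0,255],[0,0,0,0,0,0,255]]}}

```text
clock: 21.85
position: [0.4474, 0.2424, 0.1392]
tool_rot: [-3.141, -0.001, 1.276]
force: [-0.1, 0.3, 0.0]
grip_width: 0.0315
```

```bash
python3 -c "
from h import *
to(*glob(0.5,28.3),67,-17.2)
f=cam('wrist'); dump(f,'w9.pkl'); W=cloud(f); save(f,'w9.png',(230,150,410,330),3.3)
fit(W,(270,150,370,330),.12,.18,'block top')
f=cam('scene'); dump(f,'sc9.pkl')
save(f,'sc9.png',(350,150,450,260),5)
"
```

```text
t 21.85 pos [447.4 242.4 139.2] rot [-1.7996e+02 -6.0000e-02  7.3120e+01] F [-0.1  0.3  0. ] w 31.5 q [-0.7   0.47  0.12  1.99 -0.09  0.68 -0.82]
jaw deg -16.88 tool shift mm [-0.6 -1.1 72.2]
turn z units 0.05
block top c [448.6 242.1] size [27.4 52. ] long-axis deg -16.6 z [132.8 168.2 178.7] 7006
```

View pics/w9.png

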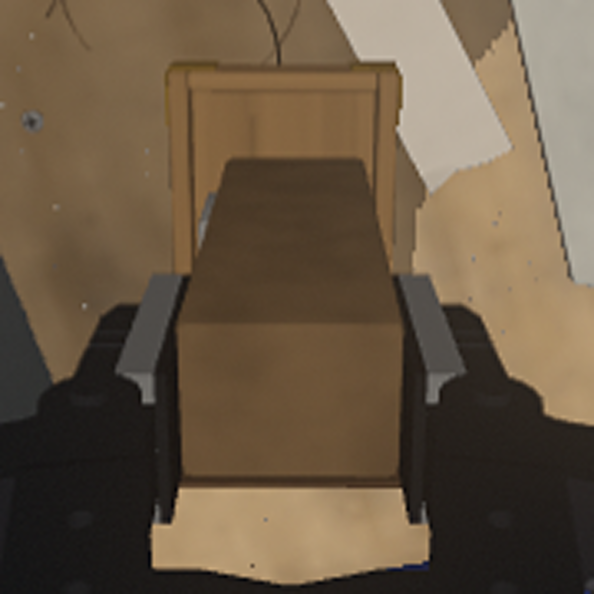

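The wrist crop shows the block upright in the jaws (bottom edge at crop row 159, columns 228–362) above the box's free end, inner wall edge at row 88. I'll check that numerically, as my picture allowance is now used.

```bash
python3 -c "
from h import *
f=load('w9.pkl'); q=lambda u,v:(230+u/3.3-.35,150+v/3.3-.35)
for u,v in [(228,158),(362,158)]: print('bottom +y edge',loc(pz(f,*q(u,v),.0767)))
for u,v in [(178,322),(404,322)]: print('top +y edge',loc(pz(f,*q(u,v),.1667)))
for u,v in [(189,89),(379,89)]: print('inner wall',loc(pz(f,*q(u,v),.016)))
for u,v in [(167,66),(401,66)]: print('outer',loc(pz(f,*q(u,v),.016)))
"
```

```text
bottom +y edge [-12.6  40.5]
bottom +y edge [18.6 40.5]
top +y edge [-13.7  40.8]
top +y edge [17.6 40.9]
inner wall [-27.9  45.5]
inner wall [28.2 45.5]
outer [-34.2  52.3]
outer [34.4 52.4]
```

The block is upright (top and bottom agree within 1 mm), with about 4.8 mm to the wall and 2.6 mm to weight_a. I'll trim and lower.

Call:
{"op": "carry_out", "data": {"targets": [[0.8,-2,10,0,0,0.05,255],[0,0,20,0,0,0,255],[0,0,10,0,0,0,255],[0,0,0,0,0,0,255],[0,0,0,0,0,0,255]]}}

```text
clock: 22.37
position: [0.4448, 0.2428, 0.0983]
tool_rot: [-3.14, 0.001, 1.269]
force: [0.0, -0.5, -0.1]
grip_width: 0.0316
```

```bash
python3 -c "
from h import *
to(*glob(-.3,28.7),66.5,-17.2)
print(loc(bot.observe()['position']))
"
```

```text
t 22.37 pos [444.8 242.8  98.3] rot [-1.799e+02  4.000e-02  7.272e+01] F [ 0.  -0.5 -0.1] w 31.6 q [-0.7   0.54  0.11  2.02 -0.1   0.59 -0.82]
jaw deg -17.28 tool shift mm [ 0.2  0.6 31.8]
turn z units -0.01
[-0.9 28.5]
```

Call:
{"op": "carry_out", "data": {"targets": [[0,0.5,10,0,0,0,255],[0,0,10,0,0,0,255],[0,0,7,0,0,0,255],[0,0,0,0,0,0,255],[0,0,0,0,0,0,255]]}}

```text
clock: 22.78
position: [0.4453, 0.2427, 0.0713]
tool_rot: [-3.14, 0.0, 1.269]
force: [0.7, -0.2, -0.5]
grip_width: 0.0312
```

Call:
{"op": "carry_out", "data": {"targets": [[0,0,2,0,0,0,255],[0,0,1.5,0,0,0,255],[0,0,0,0,0,0,255],[0,0,0,0,0,0,255]]}}

```text
clock: 23.12
position: [0.4455, 0.2429, 0.0683]
tool_rot: [-3.141, -0.001, 1.269]
force: [0.3, -0.2, -0.9]
grip_width: 0.0317
```

Call:
{"op": "carry_out", "data": {"targets": [[0,0,1,0,0,0,255],[0,0,0,0,0,0,255],[0,0,0,0,0,0,255]]}}

```text
clock: 23.37
position: [0.4455, 0.2429, 0.0673]
tool_rot: [-3.141, -0.001, 1.269]
force: [-0.3, 0.2, 0.2]
grip_width: 0.0314
```

Call:
{"op": "carry_out", "data": {"targets": [[0,0,0.7,0,0,0,255],[0,0,0,0,0,0,255],[0,0,0,0,0,0,255]]}}

```text
clock: 23.62
position: [0.4455, 0.2428, 0.0665]
tool_rot: [-3.141, -0.0, 1.269]
force: [0.4, 0.7, -0.7]
grip_width: 0.0315
```

Call:
{"op": "carry_out", "data": {"targets": [[0,0,0.5,0,0,0,255],[0,0,0,0,0,0,255],[0,0,0,0,0,0,255]]}}

```text
clock: 23.87
position: [0.4456, 0.2429, 0.0664]
tool_rot: [-3.141, -0.001, 1.269]
force: [-0.7, -1.2, 7.4]
grip_width: 0.0313
```

Floor contact is at z = 66.4, as predicted (66.5), so the block is on the floor. I'll release and lift.

Call:
{"op": "carry_out", "data": {"targets": [[0,0,-0.4,0,0,0,255],[0,0,0,0,0,0,150],[0,0,0,0,0,0,100],[0,0,0,0,0,0,0],[0,0,0,0,0,0,0]]}}

```text
clock: 24.28
position: [0.4455, 0.2428, 0.0664]
tool_rot: [-3.141, -0.0, 1.269]
force: [-0.8, -0.1, -0.6]
grip_width: 0.0703
```

Call:
{"op": "carry_out", "data": {"targets": [[0,0,0,0,0,0,0],[0,0,-15,0,0,0,0],[0,0,-35,0,0,0,0],[0,0,-40,0,0,0,0],[0,0,-40,0,0,0,0]]}}

```text
clock: 24.7
position: [0.4451, 0.2423, 0.1978]
tool_rot: [-3.14, 0.001, 1.269]
force: [1.3, 0.7, -0.2]
grip_width: 0.0855
```

Call:
{"op": "carry_out", "data": {"targets": [[-30,0,-20,0,0,0,0],[-30,0,0,0,0,0,0],[0,0,0,0,0,0,0],[0,0,0,0,0,0,0]]}}

```text
clock: 25.03
position: [0.4277, 0.1844, 0.217]
tool_rot: [-3.141, -0.001, 1.267]
force: [0.2, 0.6, -0.2]
grip_width: 0.0853
```

```bash
python3 -c "
from h import *
to(437,215,200)
for n in ['wrist','scene']:
  f=cam(n); dump(f,'end_'+n+'.pkl'); W=cloud(f)
  d=W[...,:2]*1000-C; lx=d@[np.cos(A),np.sin(A)]; ly=d@[-np.sin(A),np.cos(A)]; z=W[...,2]*1000
  for nm,a,b,y0,y1 in [('block',85,102,5,50),('wa',31.5,39,-25,13),('wb',26.5,31.7,-50,-15),]:
    m=(abs(lx)<40)&(ly>y0)&(ly<y1)&(z>a)&(z<b)
    if m.sum()>20: print(n,nm,m.sum(),'x',np.percentile(lx[m],[2,98]).round(1),'y',np.percentile(ly[m],[2,98]).round(1),'z',np.percentile(z[m],[5,50,95]).round(1))
  m=(abs(lx)<40)&(ly>5)&(ly<50)&(z>20)&(z<100)
  for a in (40,60,80,93):
    k=m&(abs(z-a)<6)
    if k.sum()>5: print('  block slice',a,k.sum(),'x',np.percentile(lx[k],[3,50,97]).round(1),'y',np.percentile(ly[k],[3,50,97]).round(1))
f=load('scene0.pkl');g=load('end_scene.pkl')
for nm,(a,b,c,d) in dict(eraser=(290,170,316,188),marker=(255,265,340,300)).items(): print(nm,np.abs(f['color'][b:d,a:c].astype(int)-g['color'][b:d,a:c]).mean())
"
```

```text
t 25.03 pos [427.7 184.4 217. ] rot [-1.7998e+02 -8.0000e-02  7.2610e+01] F [ 0.2  0.6 -0.2] w 85.3 q [-0.66  0.29  0.16  2.03 -0.06  0.83 -0.77]
jaw deg -17.39 tool shift mm [31.9 -0.3 17.1]
wrist block 974 x [-14.9  16.7] y [16.7 41. ] z [94.3 95.5 96.6]
wrist wa 1115 x [-23.2  24.2] y [-18.8  10.5] z [34.1 35.6 36.8]
wrist wb 575 x [-18.6  20. ] y [-42.7 -20.5] z [29.4 30.5 31.5]
  block slice 40 217 x [-22.1  -0.2  24.1] y [ 5.7  8.2 10.6]
  block slice 93 974 x [-14.6   1.   15.9] y [16.8 28.7 41. ]
scene block 160 x [-15.8  17. ] y [18.1 44. ] z [85.9 93.  94.9]
scene wa 134 x [-24.1  22.7] y [-15.7  11.5] z [31.8 33.6 35.1]
scene wb 100 x [-19.8  19.6] y [-42.1 -20.3] z [27.2 28.5 30.3]
  block slice 40 81 x [-21.2 -14.   13.1] y [ 6.9 36.  44.2]
  block slice 60 75 x [-15.9 -13.2  13.7] y [17.9 38.9 44.3]
  block slice 80 84 x [-16.4 -13.4  13.1] y [18.6 39.3 44.3]
  block slice 93 144 x [-15.5  -2.6  16.5] y [18.1 32.  43.8]
eraser 10.475783475783476
marker 3.70140056022409
```

```bash
python3 -c "
from h import *
for n in ['scene0.pkl','end_scene.pkl']:
  f=load(n); c=f['color'][165:195,285:325].astype(int); m=(c[...,2]-c[...,0])>25
  v,u=np.nonzero(m); print(n,len(u),u.mean()+285,v.mean()+165)
bot.job_done()"
```

```text
scene0.pkl 70 299.85714285714283 178.97142857142856
end_scene.pkl 78 300.0769230769231 178.73076923076923
the job is handed in; nothing more can be done
```

The box is packed and the job is handed in at about 25 s of the 53 s allowed. All my last checks passed, but job_done gives no verdict.

- **Larger weight:** I gripped it lengthwise, set it on the box floor and slid it against the small weight. It lies flat with its dot up, its top at z ≈ 34–36 mm against 34 mm expected.
- **Sanding block:** I stood it on its end on the plate, well clear of the box, and let go. I then took it again from above and lowered it into the free end until it touched the floor at the predicted height. It stands upright with its top at z ≈ 94–95 mm against 94 mm expected.
- **Row in the box:** the last depth readings from the wrist and scene cameras show all three side by side along y. The small weight spans about -43 to -18 mm, the larger -19 to 11 mm, and the block 15 to 42 mm.
- **Eraser and marker:** the eraser moved less than 0.5 px in the scene camera. A before/after comparison of the marker's image area showed no real change.
- **Disagreements and limits:** the wrist camera's depth reads about 1.5–2 mm high, within the stated calibration. I reached the 12-picture limit before the block went in, so the final checks are numeric only.

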